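# Reset a bench length stop, taking up the drive's play

### The job

The length stop's pointer is past the marker on its rule. Loosen the T-handled clamp (it has a left-hand thread, so it loosens clockwise), wind the stop with the crank back well short of the marker, at least 12 mm, then bring it up to the marker with the crank from that short side only, so that the play in the drive is taken up and pointer and marker line up. Then tighten the clamp again firmly, leaving the crank, the marker and the other things on the bench as they stand.

Things in the scene. Friction and masses are not known exactly. Their poses are not given: they have to be found in the camera images.
- stop_rig: Length-stop rig: grey base plate 270 x 420 x 16 mm fixed to the table. Origin at table height; its y axis runs along the stop's travel from crank end to clamp end, its x axis towards the rule. Round crank gearbox at (0, -110) mm, clamp at (85, 120) mm, toothed bar with the aluminium stop along y at x = 85 mm, white rule at x = 136 mm. Stop and bar stay below 77 mm over the table.
- pointer (a point): Tip of the dark pointer (4 mm wide blade along the rig's x) carried by the sliding aluminium stop, 51 mm above the table over the edge of the rule. It slides along the rig's y. Short of the marker means towards the crank end (smaller rig y); at the start it is 20 to 45 mm past the marker, towards the clamp.
- mark (a point): Tip of the marker's blade (4 mm wide, along the rig's x), a dark steel rider on the outer side of the rule; axes as the rig's. The pointer is set when both tips have the same rig y. Do not shift the marker.
- marker (a joint): Place of the marker along the rule, m, growing towards the clamp. It moves only if pushed with more than 15 N.
- crank_axis (a point): Point on the crank's vertical axis, 118 mm above the table, level with the middle of the crank's grip.
- grip (a point): Middle of the crank's upright black grip, 30 mm across, 60 mm tall (88 to 148 mm above the table), 60 mm from the crank axis. It spins freely on its pin, so it can be held and carried round without turning the hand. Anticlockwise from above moves the stop towards the clamp (setting direction), 18 mm per rad; clockwise brings it back. About 4 N at the grip once the play is taken up, under 1 N within it.
- crank (a joint): Where the crank stands within its free play against the drive disc under it, rad, from -0.22 to 0.22. At +0.22 it bears on the drive for cranking anticlockwise (setting), at -0.22 for clockwise. While it lies between, the stop does not move. A dark dog on the disc, opposite the arm, can be seen between two horns of the crank. It stays where it is left.
- clamp_grip (a point): Middle of the clamp's T-handle: a black bar 78 mm long, 16 mm wide, 30 mm tall (90 to 120 mm above the table) on a vertical screw, the point's x axis along the bar. It turns about the vertical axis through this point. Nothing else within 75 mm of the axis is higher than 76 mm.
- clamp_knob (a joint): Turn of the clamp, rad, growing clockwise from above. Left-hand thread: clockwise loosens, anticlockwise tightens. 0 is fully tight (solid stop), 0.35 is where the pad just leaves the bar, 1.4 the other end stop. Turning takes about 0.15 N m loose, 0.25 N m near tight, and rises sharply at 0. It starts tight; tight, it holds the stop against about 15 N at the crank.
- gauge_block: Pale wooden block 70 x 45 x 30 mm lying on the rig's base plate (origin: centre of underside). Leave it alone.
- screw_jar: Small glass jar with a steel lid, 56 mm across, 55 mm tall, standing on the base plate (origin: centre of underside). Leave it alone.
- paint_tin: Round paint tin, 100 mm across, 120 mm tall (origin: centre of underside). Leave it alone.
- mug: White mug, 80 mm across, 90 mm tall (origin: centre of underside). Leave it alone.
- spool: Empty wooden spool, 90 mm across, 80 mm tall (origin: centre of underside). Leave it alone.
- glue_bottle: White bottle, 64 mm across, 170 mm tall (origin: centre of underside). Leave it alone.
- hammer: Hammer 280 mm long, lying on the table (origin: under its middle). Leave it alone.
- carriage (a joint): Travel of the stop along the rig's y from its starting place, m, growing towards the clamp; end stops at -0.085 and 0.010.

How it is judged:
By the outcome, as a careful person would: the job done as asked, in the order asked, and still so for the second after the job is handed in, with the robot touching nothing.
It also fails if it takes over 72 s, if anything falls off the work surface, if the arm or the gripper's body presses on something with over 40 N, if the wrist force passes 120 N, or if a joint passes its speed limit or range.

### The arm

A 6-joint arm with a two-finger parallel gripper is mounted at the origin on the work surface. World frame = base frame: x ahead of the robot, y to its left, z up, the work surface at z = 0. Lengths are in m, angles in rad, forces in N, time in s.
With the tool pointing down it reaches from about 0.35 to 0.975 m from the base axis. Payload 4.9 kg.
Tool frame: the origin (TCP) lies midway between the tips of the shut fingers; the grasp point (between the pads) lies 19 mm behind it; z points along the fingers, x is the direction in which the jaws open and shut, and the axes are right-handed (so a half turn about z gives the same grasp; the last joint's range is limited). The gripper opens to 85 mm and grips with 20 to 120 N. Pads are 22 mm wide; open, the fingers measure 114 mm over their backs; the gripper's body (76 mm by 85 mm) begins 54 mm behind the grasp point. The pads swing forward as they close: fully open they stand 13 mm farther back than shut.
Start: joints at [1.209, 0.053, 1.613, -0, 1.476, -0.119], TCP at [0.15, 0.607, 0.231] pointing down, gripper open.
Joint ranges: [-3.01, 3.01], [-1.01, 2.22], [0.06, 2.58], [-1.02, 4.17], [0.09, 2.62], [-3.14, 3.14]. Speed limits (rad/s): [2.57, 2.57, 3.14, 3.14, 3.14, 3.14].

### API

Orientations are given as a rotation vector (axis times angle).
In Python, from station import ctrl gives the robot as it stands.
- The arm moves only by the tool step_arm, never from a script. Its argument "increments" is text: rows parted by semicolons, each of 6 numbers parted by spaces: the shift along the tool's x, y, z as a fraction of full scale, then the turn, a rotation vector about the tool's x, y, z as a fraction of full scale. In form: x y z rx ry rz; .... A call has 1 to 12 rows; each row shifts and turns the commanded pose from where the row before left it, along the tool's axes as they then stand; what a row does not reach is not made up. Full scale, the value 1, is 0.025 m for a shift and 0.1 rad for a turn. A row lasts 1/12 s, in which the tool goes at most 41.7 mm and 7.16 degrees, less where a joint would pass 70% of its speed; a pose out of reach is approached as far as the arm can. A call with a number of a shift or a turn outside -1 to 1 is refused whole. A call with a gripper value outside its range is refused whole. "fingers" is the opening, from -1 (shut) to 1 (fully open), so that 0 is half open, set as the call begins (left out, the last holds). The fingers move at their own pace and stop on an object; "newtons" is the grip in N (left out, the last holds). Time passes only in rows, so rows that do not move let the fingers close. It gives the time, the measured TCP pose, the force and the opening at its end, in the units of the state.
- ctrl.get_obs(): the state, without advancing time (a new reading comes with each control period).
- ctrl.get_image(name): name is "scene" or "top"; returns a dict with "pixels" (420x560x3 uint8, red, green, blue), "intrinsics" (3x3 intrinsics, pixels), "eye" and "orientation" of the camera in the world. Camera axes: x right, y down, z forward; pixel columns grow to the right and rows downward; lengths in m; the calibration is good to about 2 mm. A picture is of the moment at which its call begins. There is no depth.
- ctrl.finish_job(): hands the job in, once; it reports no verdict.
The state is a dict: "t": time; "q": joint angles; "dq": joint speeds; "effort": joint torques, N m; "tool_pos": TCP position; "tool_rot": TCP orientation; "contact_force": force on the tool from outside, world axes, zero at the start; "wrist_torque": the same for the moment, N m; "opening": finger opening in m.
Only numpy, scipy, OpenCV 4.12 (cv2) and the standard library are available. Lean on these libraries where they do the work, as an engineer would, in place of code of your own. Each camera call takes 0.05 s, during which the arm holds its last target.

## Working session

There is one attempt and no reset: what is moved stays moved. The work goes in short steps, Python scripts to look and compute and a tool call to move; the robot and the scene stay as the last step left them, time stands still between calls to the robot, and variables do not carry over. Pictures are saved under pics/ and viewed, and the job is handed in when it is done.

Besides the shell and the picture viewer there is one more tool, called after "Call:" by a JSON object that holds its "method" and its "body". step_arm: Moves the arm, as the interface text tells. Shift numbers are shares of 0.025 m and turn numbers shares of 0.1 rad, none past 1 either way. Its arguments: {"type":"object","properties":{"increments":{"type":"string"},"fingers":{"type":"number"},"newtons":{"type":"number"}},"required":["increments"]}

```bash
ls; mkdir -p pics; python3 - <<'E'
from station import ctrl
import cv2
o=ctrl.get_obs()
for k,v in o.items(): print(k,v)
for n in("scene","top"):
    d=ctrl.get_image(n); cv2.imwrite(f"pics/{n}0.png",d["pixels"][:,:,::-1]); print(n,d["intrinsics"],d["eye"],d["orientation"])
E
```

```text
pics
t 0.0
q [ 1.20901173e+00  5.34010364e-02  1.61435040e+00  3.33670993e-05
  1.47601990e+00 -1.18995421e-01]
dq [ 0.00013639 -0.00010859  0.00065197 -0.00136312 -0.00032746  0.00080222]
effort [ 2.62727852e-03 -3.93672502e+01 -3.70187473e+01  5.53565189e-05
  6.78362310e-03  1.02606222e-06]
tool_pos [0.15001212 0.60605829 0.23000196]
tool_rot [ 2.47323724  1.93540077 -0.00295247]
contact_force [-0.70965869 -0.42485276 -0.18285218]
wrist_torque [0.00141371 0.03117525 0.01356237]
opening 0.08526205471508215
scene [[485.72976646   0.         282.84057127]
 [  0.         485.72976646 206.69524841]
 [  0.           0.           1.        ]] [ 1.20398742 -0.3693664   1.36925142] [-2.25062407 -1.36401401  0.41695467]
top [[465.28318786   0.         283.16820632]
 [  0.         465.28318786 211.90831912]
 [  0.           0.           1.        ]] [0.39719654 0.01437389 1.29274388] [-2.17743356  2.20847107 -0.11474394]
```

View pics/scene0.png

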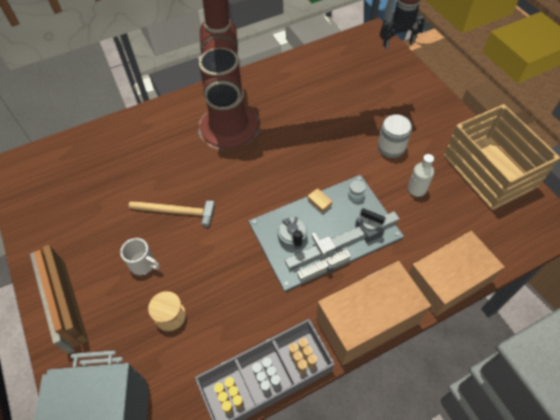

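View pics/top0.png

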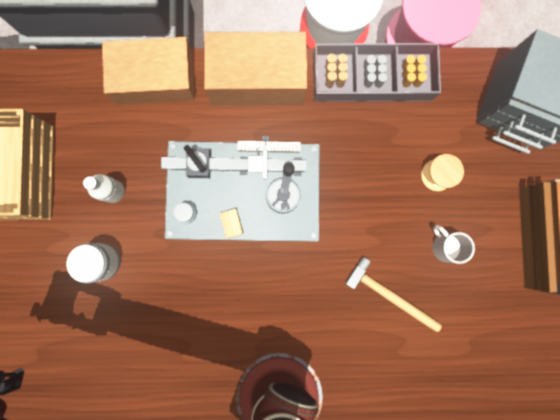

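The top view shows the rig at px (165–320, 140–242), with the crank grip near (288,169) and the T-handle near (196,158). The marker and pointer are near (265,150). Next I'll zoom in.

```bash
cat > h.py <<'E'
import numpy as np, cv2
from station import ctrl
from scipy.spatial.transform import Rotation as R
def cam(n):
    return ctrl.get_image(n)
def ray(d,u,v):
    p=np.linalg.solve(d["intrinsics"],[u,v,1.]); return R.from_rotvec(d["orientation"]).as_matrix()@p
def onz(d,u,v,z):
    r=ray(d,u,v); e=np.array(d["eye"]); return e+r*(z-e[2])/r[2]
def proj(d,P):
    c=R.from_rotvec(d["orientation"]).as_matrix().T@(np.array(P)-d["eye"]); c=d["intrinsics"]@c; return c[:2]/c[2]
def crop(d,x0,y0,x1,y1,s,f):
    cv2.imwrite(f,cv2.resize(d["pixels"][y0:y1,x0:x1,::-1],None,fx=s,fy=s,interpolation=cv2.INTER_CUBIC))
def tri(d1,p1,d2,p2):
    r1=ray(d1,*p1);r2=ray(d2,*p2);A=np.c_[r1,-r2];s=np.linalg.lstsq(A,np.array(d2["eye"])-d1["eye"],rcond=None)[0]
    a=d1["eye"]+r1*s[0];b=d2["eye"]+r2*s[1];return (a+b)/2,np.linalg.norm(a-b)
E
python3 - <<'E'
from h import *
d=cam("top");crop(d,155,130,330,250,4.5,"pics/t1.png")
d=cam("scene");crop(d,240,170,410,295,4.6,"pics/s1.png")
E
```

```text
(no output)
```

View pics/t1.png

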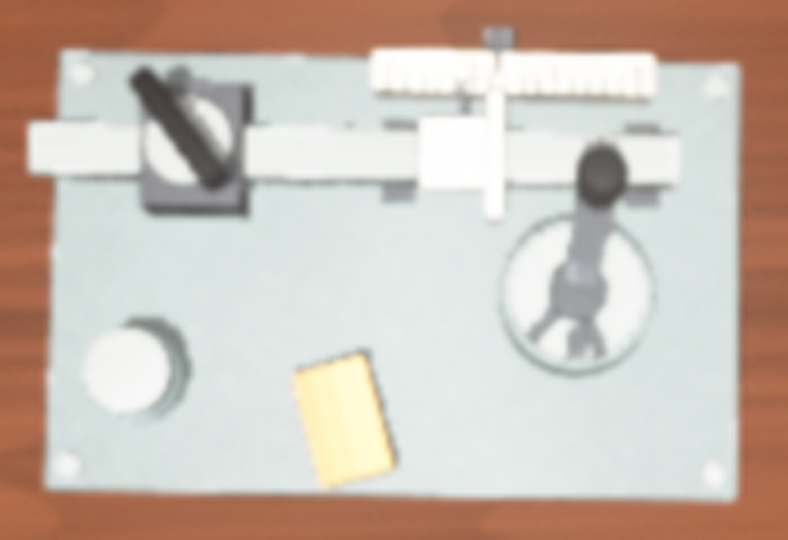

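View pics/s1.png

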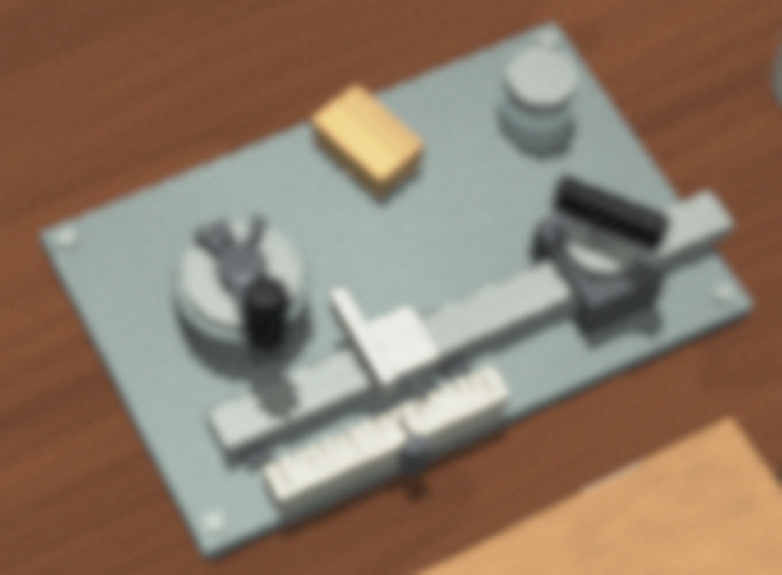

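The crop shows the pointer blade (dark) at about crop (465,97), clamp-side of the marker blade at (497,70). Grip at (602,175), T-bar from (137,75) to (222,185). Next: the rig pose from the plate, and the handle points.

```bash
cat >> h.py <<'E'
def plate(d):
    im=d["pixels"].astype(int); m=((im[:,:,0]-im[:,:,2])<25)&(im.sum(2)>200)
    m=m.astype(np.uint8)*255; k=np.ones((3,3))
    m=cv2.morphologyEx(m,cv2.MORPH_OPEN,k)
    c,_=cv2.findContours(m,cv2.RETR_EXTERNAL,cv2.CHAIN_APPROX_NONE); return m,c
E
python3 - <<'E'
from h import *
d=cam("top")
# corners from crop coordinates, offset: x=155+(u+.5)/4.5-.5
f=lambda u,v:(155+(u+.5)/4.5-.5,130+(v+.5)/4.5-.5)
for n,p,z in [("TL",(61,50),.016),("TR",(741,64),.016),("BR",(738,500),.016),("BL",(45,490),.016),
  ("hTL",(82,73),.016),("hTR",(716,85),.016),("hBR",(713,474),.016),("hBL",(67,465),.016),
  ("grip",(603,168),.148),("Ta",(143,77),.12),("Tb",(216,180),.12),("ptr",(465,98),.051),("mark",(497,70),.051),("gearcentre",(578,293),.06)]:
    print(n,f(*p),onz(d,*f(*p),z).round(4))
# pixels near pointer
im=d["pixels"].astype(int).sum(2)//3
print(im[134:176,250:276])
E
```

```text
TL (168.16666666666666, 140.72222222222223) [0.7004 0.2969 0.016 ]
TR (319.27777777777777, 143.83333333333334) [ 0.6876 -0.1225  0.016 ]
BR (318.6111111111111, 240.72222222222223) [ 0.4177 -0.1149  0.016 ]
BL (164.61111111111111, 238.5) [0.43   0.3053 0.016 ]
hTL (172.83333333333334, 145.83333333333334) [0.6859 0.284  0.016 ]
hTR (313.72222222222223, 148.5) [ 0.6746 -0.1067  0.016 ]
hBR (313.05555555555554, 234.94444444444446) [ 0.4338 -0.0999  0.016 ]
hBL (169.5, 232.94444444444446) [0.4449 0.2921 0.016 ]
grip (288.6111111111111, 166.94444444444446) [ 0.6    -0.0306  0.148 ]
Ta (186.38888888888889, 146.72222222222223) [0.6597 0.2277 0.12  ]
Tb (202.61111111111111, 169.61111111111111) [0.6004 0.1867 0.12  ]
ptr (257.94444444444446, 151.38888888888889) [0.6605 0.0478 0.051 ]
mark (265.05555555555554, 145.16666666666666) [0.6774 0.0284 0.051 ]
gearcentre (283.05555555555554, 194.72222222222223) [ 0.5408 -0.018   0.06  ]
[[123 123 121 ... 117 117 118]
 [123 123 122 ... 117 117 118]
 [124 123 122 ... 118 118 118]
 ...
 [227 227 226 ... 224 224 224]
 [228 228 228 ... 226 226 226]
 [229 228 228 ... 226 226 226]]
```

```bash
python3 - <<'E'
from h import *
d=cam("top");s=cam("scene")
a=[cv2.resize(i["pixels"][y:y+36,x:x+36,::-1],None,fx=8,fy=8,interpolation=cv2.INTER_CUBIC) for i,x,y in [(d,178,138),(d,270,155),(s,350,198),(s,275,220)]]
cv2.imwrite("pics/z.png",np.vstack([np.hstack(a[:2]),np.hstack(a[2:])]))
for n,i,x,y in [("topT",d,178,138),("topG",d,270,155),("scT",s,350,198),("scG",s,275,220)]:
    c=i["pixels"][y:y+36,x:x+36].max(2); m=(c<75).astype(np.uint8)
    k,l,st,ce=cv2.connectedComponentsWithStats(m)
    for j in range(1,k):
        if st[j,4]>25:
            pts=np.argwhere(l==j)[:,::-1].astype(np.float32); r=cv2.minAreaRect(pts)
            print(n,st[j]+[x,y,0,0,0],ce[j]+[x,y],r[1],r[2])
E
```

```text
topT [185 147  10   9  36] [189.25       150.52777778] (11.31370735168457, 3.535533905029297) 45.0
scT [361 210  23  14 172] [372.05813953 216.52906977] (23.76900291442871, 7.613509178161621) 21.801406860351562
scT [377 228   6   6  31] [379.61290323 230.67741935] (5.0, 5.0) 90.0
scG [293 231  11  18 153] [297.43137255 239.96732026] (17.0, 10.0) 90.0
```

View pics/z.png

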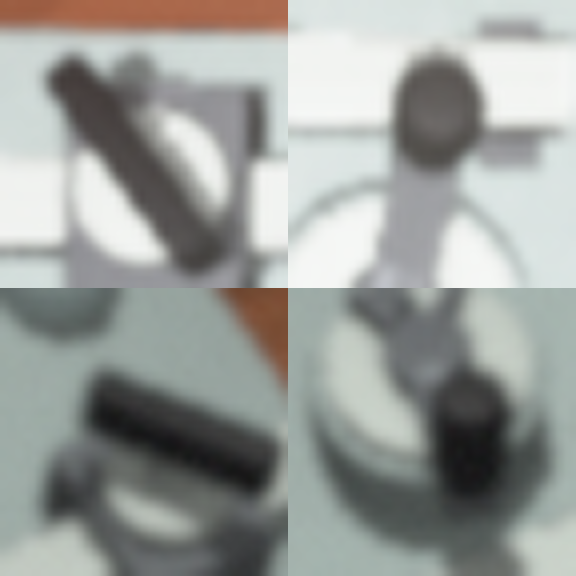

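```bash
python3 - <<'E'
from h import *
d=cam("top");s=cam("scene")
T=(178+135/8-.5,138+162/8-.5); G=(270+152/8-.5,155+111/8-.5)
for n,p,q,z in [("T",T,(372.06,216.53),.105),("G",G,(297.43,239.97),.118)]:
    print(n,tri(d,p,s,q),onz(d,*p,z),onz(s,*q,z))
# bar angle: top view ends at mid height
f=lambda u,v:(178+u/8-.5,138+v/8-.5)
a=onz(d,*f(70,72),.105);b=onz(d,*f(200,252),.105);v=b-a;print(v,np.arctan2(v[1],v[0]))
f=lambda u,v:(350+u/8-.5,198+(v-288)/8-.5)
a=onz(s,*f(100,385+16),.105);b=onz(s,*f(265,470),.105);v=b-a;print(v,np.arctan2(v[1],v[0]))
for n,p in(("disc",(283.06,194.7)),):print(n,onz(d,*p,.06))
E
```

```text
T (array([0.63428284, 0.21005322, 0.10392619]), np.float64(0.00014853977590086038)) [0.63410177 0.20994512 0.105     ] [0.63474414 0.20948793 0.105     ]
G (array([ 0.60300222, -0.03145848,  0.11062565]), np.float64(0.0006002808967176232)) [ 0.60158903 -0.0314416   0.118     ] [ 0.60664521 -0.03316558  0.118     ]
[-0.05905257 -0.04162327  0.        ] -2.5276183889240746
[0.05516561 0.03852477 0.        ] 0.6096160655193665
disc [ 0.54090089 -0.01805169  0.06      ]
```

```bash
cat >> h.py <<'E'
def to(target,yaw=None):
    """shift in tool axes as shares of .025, and yaw turn (about tool z) shares of .1"""
    o=ctrl.get_obs(); M=R.from_rotvec(o["tool_rot"]).as_matrix(); x=M[:,0]; y0=np.arctan2(x[1],x[0])
    d=M.T@(np.array(target)-o["tool_pos"])
    print("t",round(o["t"],2),"pos",o["tool_pos"].round(4),"yaw",y0.round(3),"tilt",M[:,2].round(3),"q6",o["q"][5].round(3),"F",np.round(o["contact_force"],1),"Tz",np.round(o["wrist_torque"],2),"open",round(o["opening"],4))
    print(" shift shares",(d/.025).round(2), "" if yaw is None else "turn shares %.2f (alt %.2f)"%tuple(-((yaw-y0+k+np.pi)%(2*np.pi)-np.pi)/.1 for k in(0,np.pi)))
E
python3 - <<'E'
from h import *
to([.634,.2097,.20],.612+np.pi/2)
E
```

```text
t 0.45 pos [0.1502 0.6066 0.2312] yaw 1.328 tilt [-0. -0. -1.] q6 -0.119 F [0.5 0.4 1.1] Tz [-0.03  0.01  0.01] open 0.0853
 shift shares [-10.76  22.6    1.25] turn shares -8.55 (alt 22.87)
```

Call:
{"method": "step_arm", "body": {"increments": "-0.45 0.94 0 0 0 0;-0.45 0.94 0 0 0 0;-0.45 0.94 0 0 0 0;-0.45 0.94 0 0 0 0;-0.45 0.94 0 0 0 0;-0.45 0.94 0 0 0 0;-0.45 0.94 0 0 0 0;-0.45 0.94 0 0 0 0;-0.45 0.94 0 0 0 0;-0.45 0.94 0 0 0 0;-0.45 0.94 0 0 0 0;-0.45 0.94 0 0 0 0", "fingers": 1, "newtons": 60}}

```text
t: 1.45
tool_pos: [0.3924, 0.4069, 0.2315]
tool_rot: [-2.474, -1.936, -0.001]
contact_force: [-0.2, 0.8, -1.0]
opening: 0.085
```

Call:
{"method": "step_arm", "body": {"increments": "-0.45 0.94 0 0 0 0;-0.45 0.94 0 0 0 0;-0.45 0.94 0 0 0 0;-0.45 0.94 0 0 0 0;-0.45 0.94 0 0 0 0;-0.45 0.94 0 0 0 0;-0.45 0.94 0 0 0 0;-0.45 0.94 0 0 0 0;-0.45 0.94 0 0 0 0;-0.45 0.94 0 0 0 0;-0.45 0.94 0 0 0 0;-0.45 0.94 0 0 0 0"}}

```text
t: 2.45
tool_pos: [0.6337, 0.208, 0.2313]
tool_rot: [2.474, 1.936, 0.0]
contact_force: [-0.0, 0.4, 0.5]
opening: 0.0852
```

Call:
{"method": "step_arm", "body": {"increments": "0 0 0 0 0 -0.95;0 0 0 0 0 -0.95;0 0 0 0 0 -0.95;0 0 0 0 0 -0.95;0 0 0 0 0 -0.95;0 0 0 0 0 -0.95;0 0 0 0 0 -0.95;0 0 0 0 0 -0.95;0 0 0 0 0 -0.95;0 0 0 0 0 0;0 0 0 0 0 0"}}

```text
t: 3.37
tool_pos: [0.6328, 0.209, 0.2313]
tool_rot: [-1.452, -2.786, 0.0]
contact_force: [0.2, 0.4, 0.2]
opening: 0.0853
```

```bash
python3 - <<'E'
from h import *
to([.634,.2097,.16],.612+np.pi/2)
E
```

```text
t 3.37 pos [0.6328 0.209  0.2313] yaw 2.181 tilt [-0.  0. -1.] q6 -1.973 F [0.2 0.4 0.2] Tz [-0.01 -0.08  0.02] open 0.0853
 shift shares [-0.    0.06  2.85] turn shares -0.02 (alt 31.39)
```

Call:
{"method": "step_arm", "body": {"increments": "0 0.05 0.9 0 0 0;0 0 0.9 0 0 0;0 0 0.9 0 0 0;0 0 0.9 0 0 0;0 0 0.9 0 0 0;0 0 0.8 0 0 0;0 0 0.4 0 0 0;0 0 0 0 0 0;0 0 0 0 0 0"}}

```text
t: 4.12
tool_pos: [0.6338, 0.2097, 0.0888]
tool_rot: [-1.45, -2.787, 0.001]
contact_force: [-1.2, -0.3, 0.3]
opening: 0.0855
```

```bash
python3 - <<'E'
from h import *
to([.634,.2097,.088],.612+np.pi/2)
d=cam("top");s=cam("scene")
a=[cv2.resize(i["pixels"][y:y+70,x:x+70,::-1],None,fx=5,fy=5,interpolation=cv2.INTER_CUBIC) for i,x,y in [(d,160,120),(s,335,180)]]
cv2.imwrite("pics/g1.png",np.hstack(a))
E
```

```text
t 4.12 pos [0.6338 0.2097 0.0888] yaw 2.182 tilt [-0.001 -0.    -1.   ] q6 -1.974 F [-1.2 -0.3  0.3] Tz [ 0.05 -0.03 -0.03] open 0.0855
 shift shares [-0.    0.01  0.03] turn shares -0.01 (alt 31.41)
```

View pics/g1.png

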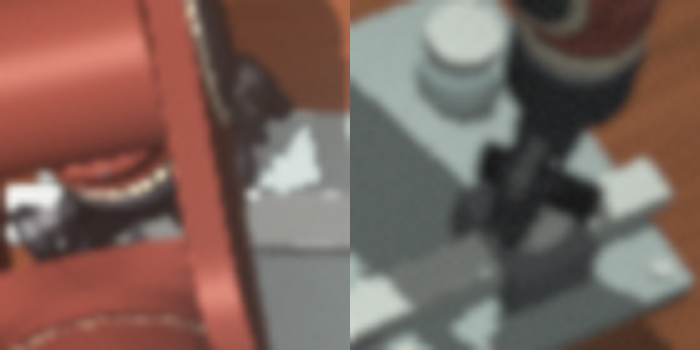

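The scene crop shows the fingers on both sides of the T-bar, around (545,190) in the crop. Closing on it.

Call:
{"method": "step_arm", "body": {"increments": "0 0 0 0 0 0;0 0 0 0 0 0;0 0 0 0 0 0;0 0 0 0 0 0;0 0 0 0 0 0;0 0 0 0 0 0;0 0 0 0 0 0;0 0 0 0 0 0", "fingers": -1, "newtons": 60}}

```text
t: 4.88
tool_pos: [0.6336, 0.2102, 0.0893]
tool_rot: [-1.448, -2.787, -0.001]
contact_force: [-2.2, 1.4, 3.5]
opening: 0.0151
```

```bash
python3 - <<'E'
from h import *
to([.634,.2097,.088],.612+np.pi/2)
E
```

```text
t 4.88 pos [0.6336 0.2102 0.0893] yaw 2.183 tilt [-0.     0.001 -1.   ] q6 -1.975 F [-2.2  1.4  3.5] Tz [0.25 0.49 0.06] open 0.0151
 shift shares [-0.02  0.    0.05] turn shares 0.01 (alt -31.41)
```

Call:
{"method": "step_arm", "body": {"increments": "0 0 0 0 0 0.5;0 0 0 0 0 0.5;0 0 0 0 0 0.5"}}

```text
t: 5.13
tool_pos: [0.6336, 0.2101, 0.0893]
tool_rot: [-1.656, -2.669, -0.0]
contact_force: [-2.5, 1.3, 3.8]
opening: 0.0154
```

```bash
python3 - <<'E'
from h import *
to([.634,.2097,.088],.612+np.pi/2)
E
```

```text
t 5.13 pos [0.6336 0.2101 0.0893] yaw 2.031 tilt [-0.  0. -1.] q6 -1.823 F [-2.5  1.3  3.8] Tz [0.22 0.47 0.08] open 0.0154
 shift shares [-0.02  0.01  0.05] turn shares -1.52 (alt 29.90)
```

Call:
{"method": "step_arm", "body": {"increments": "0 0 0 0 0 0.75;0 0 0 0 0 0.75;0 0 0 0 0 0.75;0 0 0 0 0 0.75;0 0 0 0 0 0.75;0 0 0 0 0 0.75;0 0 0 0 0 0.75;0 0 0 0 0 0.75;0 0 0 0 0 0.75;0 0 0 0 0 0.75;0 0 0 0 0 0;0 0 0 0 0 0"}}

```text
t: 6.13
tool_pos: [0.6337, 0.21, 0.0893]
tool_rot: [-2.515, -1.881, -0.0]
contact_force: [-5.0, 1.6, 5.3]
opening: 0.0151
```

```bash
python3 - <<'E'
from h import *
to([.634,.2097,.088],.612+np.pi/2)
E
```

```text
t 6.13 pos [0.6337 0.21   0.0893] yaw 1.284 tilt [-0.     0.001 -1.   ] q6 -1.076 F [-5.   1.6  5.3] Tz [ 0.28  0.64 -0.14] open 0.0151
 shift shares [-0.01  0.02  0.05] turn shares -8.98 (alt 22.43)
```

Turned 0.9 rad clockwise. Release, lift, and check.

Call:
{"method": "step_arm", "body": {"increments": "0 0 0 0 0 0;0 0 0 0 0 0;0 0 0 0 0 0;0 0 0 0 0 0;0 0 0 0 0 0;0 0 -0.7 0 0 0;0 0 -0.9 0 0 0;0 0 -0.9 0 0 0;0 0 -0.9 0 0 0;0 0 0 0 0 0", "fingers": 1}}

```text
t: 6.97
tool_pos: [0.6369, 0.2102, 0.1803]
tool_rot: [2.513, 1.878, 0.014]
contact_force: [0.9, 1.1, 1.7]
opening: 0.0853
```

```bash
python3 - <<'E'
from h import *
to([.6025,-.032,.18],1.284)
d=cam("top");s=cam("scene")
a=[cv2.resize(i["pixels"][y:y+70,x:x+70,::-1],None,fx=5,fy=5,interpolation=cv2.INTER_CUBIC) for i,x,y in [(d,160,120),(s,335,180)]]
cv2.imwrite("pics/g2.png",np.hstack(a))
E
```

```text
t 6.97 pos [0.6369 0.2102 0.1803] yaw 1.283 tilt [ 0.01   0.002 -1.   ] q6 -1.075 F [0.9 1.1 1.7] Tz [-0.  0. -0.] open 0.0853
 shift shares [-9.68  1.43 -0.02] turn shares -0.01 (alt 31.41)
```

View pics/g2.png

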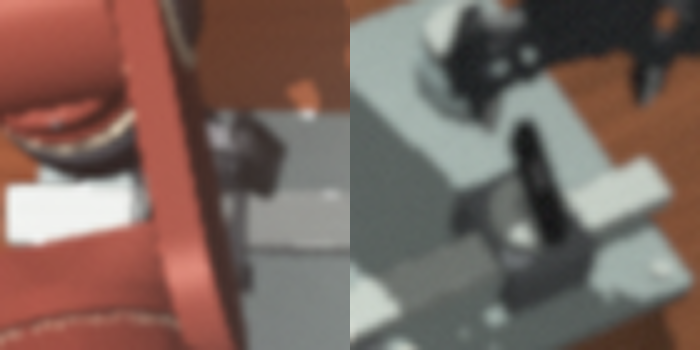

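Call:
{"method": "step_arm", "body": {"increments": "-0.97 0.14 0 0 0 0;-0.97 0.14 0 0 0 0;-0.97 0.14 0 0 0 0;-0.97 0.14 0 0 0 0;-0.97 0.14 0 0 0 0;-0.97 0.14 0 0 0 0;-0.97 0.14 0 0 0 0;-0.97 0.14 0 0 0 0;-0.97 0.14 0 0 0 0;-0.97 0.14 0 0 0 0;0 0 0 0 0 0;0 0 0 0 0 0"}}

```text
t: 8.07
tool_pos: [0.5974, -0.0336, 0.1717]
tool_rot: [-2.517, -1.876, 0.003]
contact_force: [0.2, 0.7, 0.4]
opening: 0.0854
```

```bash
python3 - <<'E'
from h import *
to([.6025,-.032,.104],1.284)
d=cam("top");s=cam("scene")
a=[cv2.resize(i["pixels"][y:y+70,x:x+70,::-1],None,fx=5,fy=5,interpolation=cv2.INTER_CUBIC) for i,x,y in [(d,220,130),(s,260,200)]]
cv2.imwrite("pics/g3.png",np.hstack(a))
E
```

```text
t 8.07 pos [ 0.5974 -0.0336  0.1717] yaw 1.281 tilt [-0.003  0.001 -1.   ] q6 -1.461 F [0.2 0.7 0.4] Tz [0.03 0.03 0.03] open 0.0854
 shift shares [0.12 0.18 2.71] turn shares -0.03 (alt 31.38)
```

View pics/g3.png

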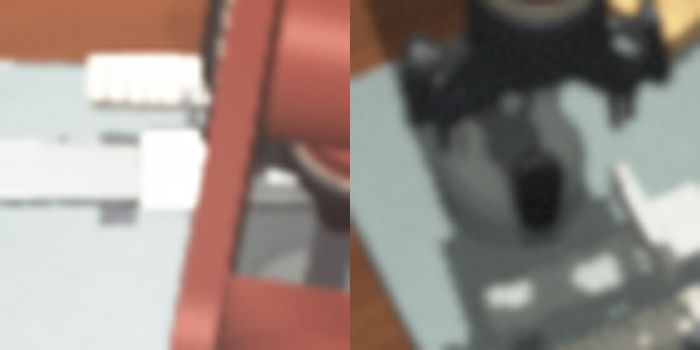

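Call:
{"method": "step_arm", "body": {"increments": "0.12 0.18 0 0 0 0;0 0 0.7 0 0 0;0 0 0.7 0 0 0;0 0 0.7 0 0 0;0 0 0.6 0 0 0;0 0 0 0 0 0;0 0 0 0 0 0"}}

```text
t: 8.75
tool_pos: [0.6032, -0.0301, 0.1052]
tool_rot: [-2.514, -1.881, 0.002]
contact_force: [0.3, 0.6, -0.4]
opening: 0.0853
```

Call:
{"method": "step_arm", "body": {"increments": "0 0 0 0 0 0;0 0 0 0 0 0;0 0 0 0 0 0;0 0 0 0 0 0;0 0 0 0 0 0;0 0 0 0 0 0;0 0 0 0 0 0", "fingers": -1, "newtons": 50}}

```text
t: 9.33
tool_pos: [0.6043, -0.0313, 0.1074]
tool_rot: [2.516, 1.879, 0.002]
contact_force: [-0.0, -0.6, 3.8]
opening: 0.0286
```

```bash
python3 - <<'E'
from h import *
to([.6025,-.032,.104],1.284)
s=cam("scene")
crop(s,240,170,410,295,4.6,"pics/s2.png")
E
```

```text
t 9.33 pos [ 0.6043 -0.0313  0.1074] yaw 1.283 tilt [ 0.002 -0.    -1.   ] q6 -1.458 F [-0.  -0.6  3.8] Tz [ 0.06  0.09 -0.01] open 0.0286
 shift shares [-0.05 -0.06  0.13] turn shares -0.01 (alt 31.40)
```

View pics/s2.png

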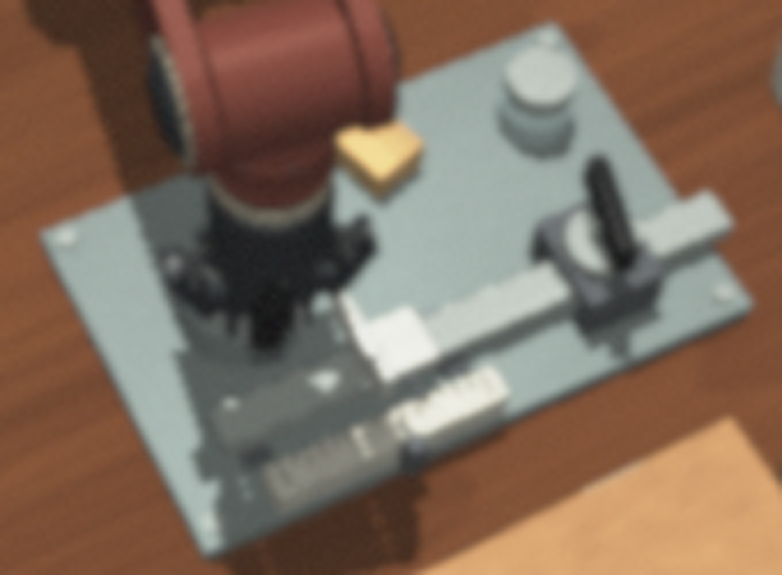

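```bash
cat >> h.py <<'E'
def arc(t0,t1,n,yaw=1.283,r=.06):
    th=np.linspace(t0,t1,n+1); P=r*np.c_[np.cos(th),np.sin(th)]
    ex=np.array([np.cos(yaw),np.sin(yaw)]);ey=np.array([np.sin(yaw),-np.cos(yaw)])
    acc=np.zeros(2);out=[]
    for p in P[1:]-P[0]:
        w=np.array([p@ex,p@ey])/.025; s=(w-acc).round(2); acc+=s; out.append("%g %g 0 0 0 0"%tuple(s))
    print(";".join(out))
E
python3 - <<'E'
from h import *
arc(-.22,-.82,6)
E
```

```text
-0.24 0 0 0 0 0;-0.24 -0.02 0 0 0 0;-0.23 -0.04 0 0 0 0;-0.24 -0.07 0 0 0 0;-0.22 -0.09 0 0 0 0;-0.21 -0.11 0 0 0 0
```

Call:
{"method": "step_arm", "body": {"increments": "-0.24 0 0 0 0 0;-0.24 -0.02 0 0 0 0;-0.23 -0.04 0 0 0 0;-0.24 -0.07 0 0 0 0;-0.22 -0.09 0 0 0 0;-0.21 -0.11 0 0 0 0"}}

```text
t: 9.88
tool_pos: [0.5869, -0.0621, 0.1073]
tool_rot: [2.517, 1.879, 0.005]
contact_force: [2.8, 3.8, 5.9]
opening: 0.0287
```

```bash
python3 - <<'E'
from h import *
to([.6025,-.032,.104],1.284)
s=cam("scene")
crop(s,240,170,410,295,4.6,"pics/s3.png")
arc(-.82,-1.42,6)
E
```

```text
t 9.88 pos [ 0.5869 -0.0621  0.1073] yaw 1.283 tilt [ 0.003  0.001 -1.   ] q6 -1.515 F [2.8 3.8 5.9] Tz [ 0.77 -0.36 -0.03] open 0.0287
 shift shares [1.33 0.26 0.14] turn shares -0.01 (alt 31.40)
-0.2 -0.13 0 0 0 0;-0.19 -0.15 0 0 0 0;-0.17 -0.17 0 0 0 0;-0.15 -0.19 0 0 0 0;-0.13 -0.2 0 0 0 0;-0.12 -0.21 0 0 0 0
```

View pics/s3.png

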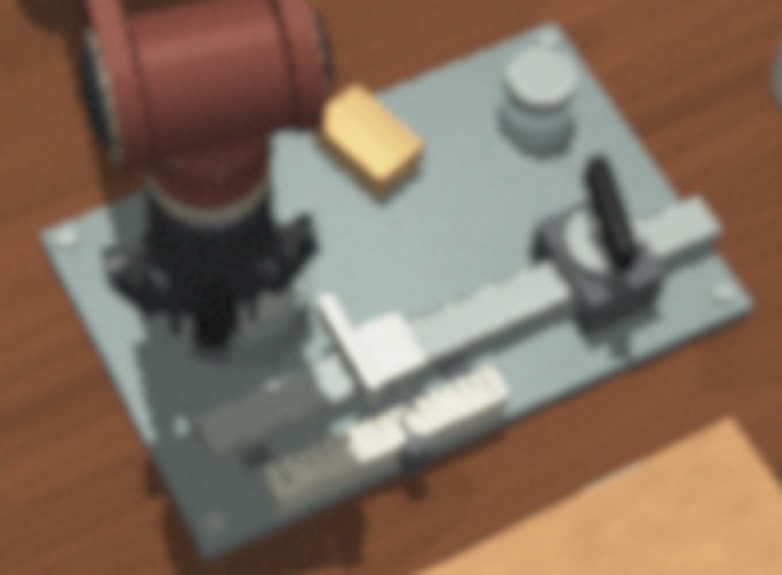

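Call:
{"method": "step_arm", "body": {"increments": "-0.2 -0.13 0 0 0 0;-0.19 -0.15 0 0 0 0;-0.17 -0.17 0 0 0 0;-0.15 -0.19 0 0 0 0;-0.13 -0.2 0 0 0 0;-0.12 -0.21 0 0 0 0"}}

```text
t: 10.43
tool_pos: [0.5549, -0.0779, 0.1073]
tool_rot: [2.516, 1.878, 0.005]
contact_force: [4.2, 4.3, 5.1]
opening: 0.0288
```

```bash
python3 - <<'E'
from h import *
to([.6025,-.032,.104],1.284)
arc(-1.42,-2.32,9)
E
```

```text
t 10.43 pos [ 0.5549 -0.0779  0.1073] yaw 1.282 tilt [ 0.004  0.    -1.   ] q6 -1.556 F [4.2 4.3 5.1] Tz [ 0.8  -0.69 -0.04] open 0.0288
 shift shares [2.3  1.3  0.14] turn shares -0.02 (alt 31.40)
-0.09 -0.22 0 0 0 0;-0.07 -0.23 0 0 0 0;-0.04 -0.24 0 0 0 0;-0.03 -0.24 0 0 0 0;0.01 -0.24 0 0 0 0;0.02 -0.23 0 0 0 0;0.05 -0.24 0 0 0 0;0.08 -0.23 0 0 0 0;0.09 -0.22 0 0 0 0
```

Call:
{"method": "step_arm", "body": {"increments": "-0.09 -0.22 0 0 0 0;-0.07 -0.23 0 0 0 0;-0.04 -0.24 0 0 0 0;-0.03 -0.24 0 0 0 0;0.01 -0.24 0 0 0 0;0.02 -0.23 0 0 0 0;0.05 -0.24 0 0 0 0;0.08 -0.23 0 0 0 0;0.09 -0.22 0 0 0 0;0 0 0 0 0 0;0 0 0 0 0 0"}}

```text
t: 11.35
tool_pos: [0.5046, -0.0625, 0.1072]
tool_rot: [2.516, 1.879, 0.003]
contact_force: [1.4, 2.2, 6.1]
opening: 0.0288
```

```bash
python3 - <<'E'
from h import *
to([.6025,-.032,.104],1.284)
s=cam("scene");crop(s,240,170,410,295,4.6,"pics/s4.png")
s=cam("top");crop(s,155,130,330,250,4.5,"pics/t4.png")
E
```

```text
t 11.35 pos [ 0.5046 -0.0625  0.1072] yaw 1.283 tilt [ 0.002 -0.    -1.   ] q6 -1.553 F [1.4 2.2 6.1] Tz [ 0.57 -0.45 -0.  ] open 0.0288
 shift shares [2.28 3.41 0.14] turn shares -0.01 (alt 31.40)
```

View pics/s4.png

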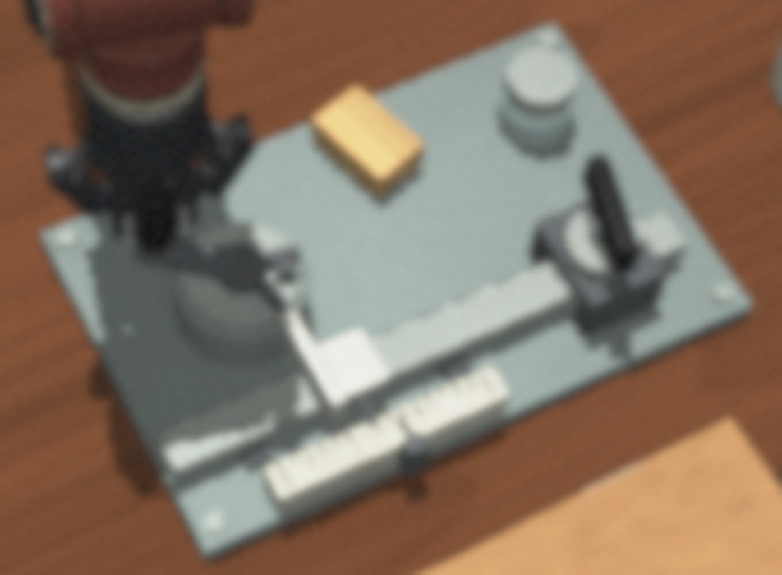

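View pics/t4.png

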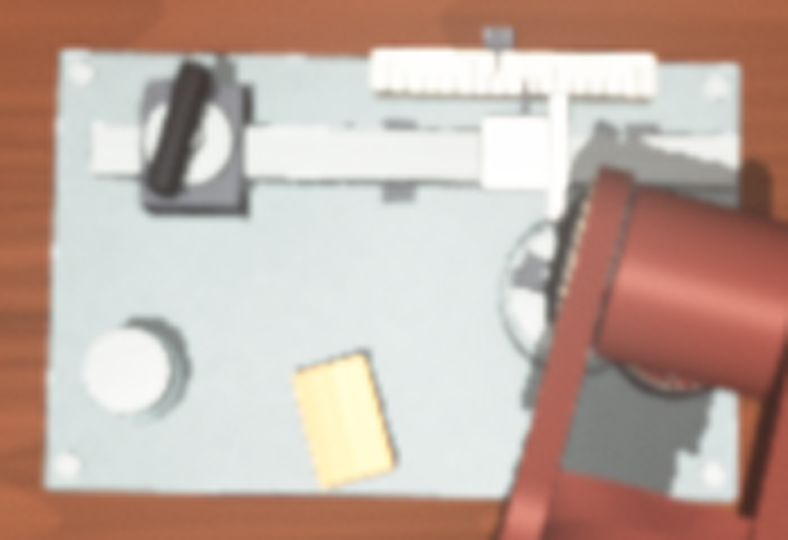

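```bash
python3 - <<'E'
from h import *
d=cam("top")
im=d["pixels"].astype(int).sum(2)//3
np.set_printoptions(linewidth=250)
print("cols",np.arange(258,282))
for r in range(134,158): print(r,im[r,258:282])
crop(d,240,130,290,165,16,"pics/m1.png")
s=cam("scene"); crop(s,300,240,360,285,13,"pics/m2.png")
E
```

```text
cols [258 259 260 261 262 263 264 265 266 267 268 269 270 271 272 273 274 275 276 277 278 279 280 281]
134 [115 116 116 116 116 117 118 118 119 118 118 118 116 117 118 116 117 118 117 117 117 117 118 118]
135 [115 116 116 117 123 129 127 126 128 127 124 119 117 117 117 117 117 117 118 117 117 117 117 117]
136 [117 117 117 123 142 156 149 145 148 151 144 120 116 118 118 118 117 118 117 118 117 118 118 117]
137 [117 117 118 126 151 170 160 157 161 165 154 122 116 118 119 118 118 118 118 118 118 118 118 118]
138 [119 119 119 126 145 164 159 156 160 164 154 122 116 119 119 119 119 119 119 119 120 118 119 119]
139 [120 120 121 125 139 153 153 154 155 159 149 121 118 121 119 121 121 120 121 119 119 120 120 119]
140 [151 150 151 151 154 155 153 151 155 160 154 134 130 131 131 133 134 133 132 130 124 123 122 122]
141 [223 223 222 221 220 215 197 177 192 212 210 194 187 185 186 190 191 190 188 182 174 168 167 166]
142 [249 249 248 249 249 247 236 206 228 246 248 245 242 241 242 243 243 243 242 241 240 239 238 238]
143 [252 251 250 252 253 252 245 218 238 252 253 252 252 251 252 252 252 252 25
[... 750 characters left out ...]
186 190 188 185 186 191 187 183 188 188 178 162 161 167 165 171 190 230 248 250 242 198]
152 [205 205 203 203 202 201 201 200 198 198 197 195 185 167 165 178 183 184 198 238 252 253 246 198]
153 [223 222 222 223 222 222 221 220 219 218 217 214 198 173 181 204 210 210 218 242 253 253 247 207]
154 [227 226 226 226 224 221 219 218 217 217 216 212 196 172 185 209 216 215 220 243 253 253 247 213]
155 [227 226 226 225 225 223 217 217 216 216 214 212 204 196 202 212 214 213 216 242 253 253 247 214]
156 [226 226 226 228 237 246 246 246 246 245 245 245 244 244 244 244 244 241 236 244 253 253 247 215]
157 [220 220 218 224 242 252 253 253 253 253 253 253 253 253 253 253 253 252 248 247 253 253 248 222]
```

View pics/m1.png

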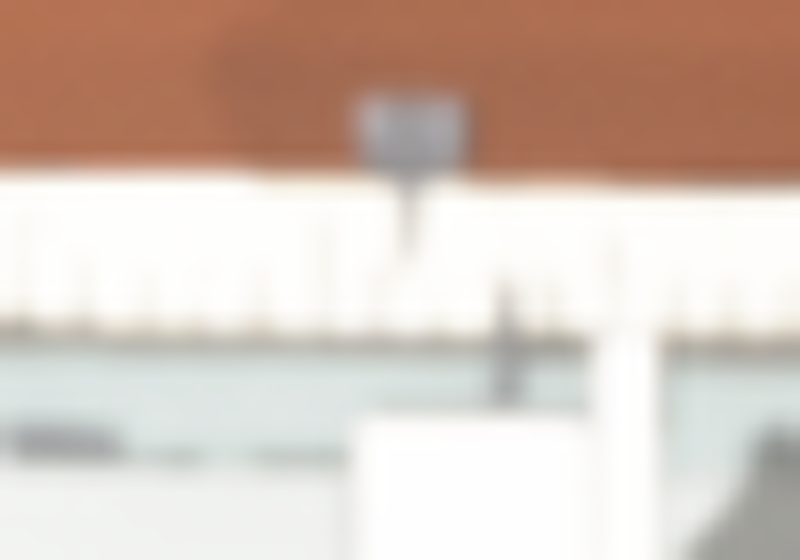

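View pics/m2.png

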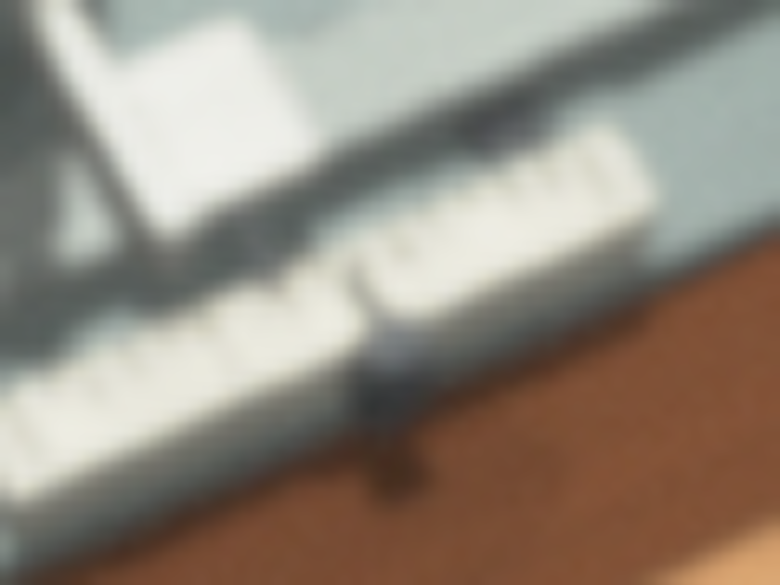

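```bash
cat >> h.py <<'E'
YAW=-.0303
def rigy(d,u,v,z=.051):
    p=onz(d,u,v,z); return 1000*(p[:2]@[-np.sin(YAW),np.cos(YAW)])
def blades(d):
    im=d["pixels"].astype(float).mean(2)
    return im
E
python3 - <<'E'
from h import *
d=cam("top")
m=rigy(d,265.12,144);print(m,rigy(d,271.3,150)-m, rigy(d,272.3,150)-rigy(d,271.3,150))
print("start",rigy(d,257.94,151)-m)
# aligned u at row150
us=np.linspace(262,268,601);print(us[np.argmin([abs(rigy(d,u,150)-m) for u in us])])
arc(-2.32,-1.32,10)
E
```

```text
48.80319095701702 -17.00270933045461 -2.703699524957557
start 19.037436202107344
265.01
-0.1 0.22 0 0 0 0;-0.07 0.23 0 0 0 0;-0.05 0.23 0 0 0 0;-0.03 0.24 0 0 0 0;0 0.24 0 0 0 0;0.02 0.24 0 0 0 0;0.05 0.24 0 0 0 0;0.07 0.23 0 0 0 0;0.09 0.22 0 0 0 0;0.11 0.21 0 0 0 0
```

```bash
python3 - <<'E'
import cv2,numpy as np
np.set_printoptions(linewidth=250)
im=cv2.imread("pics/top0.png").astype(int).sum(2)//3
print(np.arange(250,275))
for r in range(142,157): print(r,im[r,250:275])
E
```

```text
[250 251 252 253 254 255 256 257 258 259 260 261 262 263 264 265 266 267 268 269 270 271 272 273 274]
142 [252 252 252 252 252 251 249 249 249 249 248 249 249 247 236 205 228 246 247 244 242 240 241 243 243]
143 [253 253 253 253 253 253 252 252 252 251 250 252 253 252 244 217 237 251 253 252 252 251 251 252 252]
144 [253 253 253 253 253 253 253 253 253 250 248 252 253 252 246 223 241 252 253 253 253 252 252 252 253]
145 [253 253 253 253 253 253 253 253 253 249 247 252 253 252 245 231 246 252 253 253 252 252 252 252 252]
146 [253 253 252 252 252 251 251 252 252 248 246 252 252 250 245 242 250 252 253 253 251 250 251 251 251]
147 [252 252 251 252 253 249 242 244 244 243 245 251 251 247 246 249 251 251 253 252 249 247 251 250 247]
148 [252 251 251 253 252 248 232 225 232 241 245 251 250 245 246 250 250 250 252 252 249 246 251 248 241]
149 [247 245 244 249 249 241 218 207 227 240 243 250 249 242 241 246 244 246 251 251 247 243 249 246 236]
150 [220 217 214 225 224 212 190 183 198 217 222 234 234 238 247 248 241 228 234 235 226 217 228 223 208]
151 [187 186 186 188 189 185 179 168 164 169 181 191 204 238 252 252 245 203 186 188 181 173 174 172 166]
152 [203 204 205 204 205 204 194 177 159 170 193 201 209 240 253 253 247 207 193 197 196 191 185 182 181]
153 [222 222 222 220 221 219 209 184 165 182 213 220 223 242 253 253 248 216 211 217 217 215 211 211 210]
154 [220 220 219 219 219 218 207 184 165 184 213 220 223 243 253 253 248 215 215 222 222 222 222 222 223]
155 [218 218 219 220 220 219 215 204 197 204 222 225 226 243 253 253 247 214 213 221 223 223 224 225 224]
156 [246 246 247 247 247 247 247 246 246 246 248 248 245 248 253 253 247 213 213 222 223 223 224 225 225]
```

Call:
{"method": "step_arm", "body": {"increments": "-0.1 0.22 0 0 0 0;-0.07 0.23 0 0 0 0;-0.05 0.23 0 0 0 0;-0.03 0.24 0 0 0 0;0 0.24 0 0 0 0;0.02 0.24 0 0 0 0;0.05 0.24 0 0 0 0;0.07 0.23 0 0 0 0;0.09 0.22 0 0 0 0;0.11 0.21 0 0 0 0;0 0 0 0 0 0;0 0 0 0 0 0"}}

```text
t: 12.6
tool_pos: [0.5598, -0.0769, 0.1072]
tool_rot: [2.517, 1.88, -0.001]
contact_force: [-0.9, 2.3, 8.9]
opening: 0.0287
```

```bash
python3 - <<'E'
from h import *
to([.6025,-.032,.104],1.284)
d=cam("top")
im=d["pixels"].astype(int).sum(2)//3
np.set_printoptions(linewidth=250)
print("cols",np.arange(258,282))
for r in range(140,158): print(r,im[r,258:282])
crop(d,240,130,290,165,16,"pics/m3.png")
s=cam("scene"); crop(s,300,240,360,285,13,"pics/m4.png")
arc(-1.32,-1.12,4)
E
```

```text
t 12.6 pos [ 0.5598 -0.0769  0.1072] yaw 1.283 tilt [-0. -0. -1.] q6 -1.551 F [-0.9  2.3  8.9] Tz [0.43 0.08 0.01] open 0.0287
 shift shares [2.21 1.13 0.13] turn shares -0.01 (alt 31.40)
cols [258 259 260 261 262 263 264 265 266 267 268 269 270 271 272 273 274 275 276 277 278 279 280 281]
140 [150 149 150 150 153 155 152 150 153 157 151 132 127 129 129 131 131 130 129 127 122 118 119 119]
141 [222 223 222 220 218 214 196 176 191 211 208 193 186 183 185 189 190 189 186 181 172 166 165 164]
142 [249 249 248 249 249 248 236 206 228 246 248 245 242 241 242 243 243 243 242 241 239 239 238 237]
143 [252 251 250 252 253 252 245 217 238 252 253 252 252 251 251 252 252 252 252 251 251 251 251 251]
144 [253 250 248 252 253 252 246 224 241 252 253 253 253 252 252 252 253 253 252 251 250 252 252 252]
145 [253 250 247 252 253 252 246 231 246 253 253 253 253 252 252 252 252 253 252 249 246 252 253 252]
146 [253 250 247 252 252 250 245 243 249 252 252 252 251 250 252 251 251 252 252 249 245 251 252 252]
147 [253 249 247 252 251 247 247 249 250 246 246 250 249 247 251 250 247 251 252 250 245 251 25
[... 396 characters left out ...]
8 178 177 178 175]
152 [205 204 202 202 201 200 200 198 188 170 156 165 187 189 189 230 251 253 247 215 185 183 182 182]
153 [222 222 222 222 222 220 220 217 205 180 162 178 207 212 211 237 252 253 249 224 208 209 209 209]
154 [225 224 222 222 222 220 218 216 204 181 162 177 208 213 214 239 252 253 250 226 218 221 222 222]
155 [229 231 228 227 226 222 216 215 210 200 191 196 209 212 215 239 252 253 249 225 219 224 223 223]
156 [240 248 249 249 248 247 246 246 246 245 245 244 244 243 242 246 253 253 249 224 219 223 224 223]
157 [244 252 253 253 253 253 253 253 253 253 253 253 253 253 251 251 253 253 249 224 220 224 224 223]
0.06 0.1 0 0 0 0;0.07 0.1 0 0 0 0;0.08 0.09 0 0 0 0;0.08 0.09 0 0 0 0
```

View pics/m3.png

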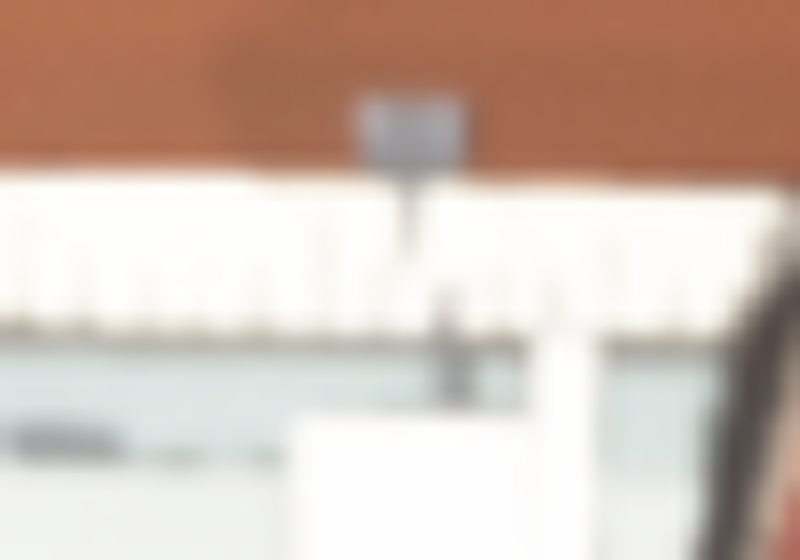

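```bash
python3 - <<'E'
from h import *
arc(-1.32,-1.07,5)
E
```

```text
0.06 0.1 0 0 0 0;0.07 0.1 0 0 0 0;0.08 0.09 0 0 0 0;0.08 0.09 0 0 0 0;0.08 0.09 0 0 0 0
```

Call:
{"method": "step_arm", "body": {"increments": "0.06 0.1 0 0 0 0;0.07 0.1 0 0 0 0;0.08 0.09 0 0 0 0;0.08 0.09 0 0 0 0;0.08 0.09 0 0 0 0;0 0 0 0 0 0;0 0 0 0 0 0"}}

```text
t: 13.28
tool_pos: [0.5731, -0.0719, 0.1072]
tool_rot: [2.517, 1.88, -0.004]
contact_force: [-2.8, 0.1, 8.4]
opening: 0.0293
```

```bash
cat >> h.py <<'E'
def look(tag):
    to([.6025,-.032,.104],1.284)
    d=cam("top"); im=d["pixels"].astype(int).sum(2)//3
    np.set_printoptions(linewidth=250)
    print("cols",np.arange(258,278))
    for r in range(141,156): print(r,im[r,258:278])
    s=cam("scene"); k=lambda c:cv2.resize(c[:,:,::-1],None,fx=12,fy=12,interpolation=cv2.INTER_CUBIC)
    cv2.imwrite(f"pics/{tag}.png",np.hstack([k(d["pixels"][135:160,250:282]),k(s["pixels"][250:275,312:344])]))
E
python3 - <<'E'
from h import *
look("m5")
E
```

```text
t 13.28 pos [ 0.5731 -0.0719  0.1072] yaw 1.283 tilt [-0.002 -0.002 -1.   ] q6 -1.535 F [-2.8  0.1  8.4] Tz [ 0.19  0.4  -0.04] open 0.0293
 shift shares [1.87 0.67 0.12] turn shares -0.01 (alt 31.40)
cols [258 259 260 261 262 263 264 265 266 267 268 269 270 271 272 273 274 275 276 277]
141 [222 222 222 221 219 214 196 176 191 212 209 193 185 183 186 189 191 189 186 181]
142 [249 249 248 249 249 247 235 206 228 246 248 245 242 241 242 243 243 243 242 241]
143 [252 251 250 252 253 252 245 218 238 252 253 252 252 251 251 252 252 252 252 251]
144 [253 250 248 252 253 252 246 223 242 252 253 253 253 253 252 252 253 253 252 251]
145 [253 250 247 252 253 252 246 231 246 252 253 253 253 252 252 252 252 253 252 249]
146 [253 250 247 252 252 250 245 241 248 252 253 253 251 250 252 251 251 252 252 249]
147 [253 250 247 252 251 247 245 243 239 247 252 252 250 247 251 250 247 251 252 250]
148 [253 250 247 251 251 246 247 241 218 237 251 252 250 247 251 249 241 248 252 250]
149 [250 247 244 250 249 244 245 239 202 229 250 251 248 244 251 249 241 246 250 249]
150 [231 228 224 234 232 223 225 217 182 200 232 236 227 227 245 249 243 239 234 227]
151 [191 190 186 189 188 183 184 177 160 164 183 188 185 205 241 251 250 238 196 173]
152 [204 203 203 202 201 200 197 183 163 169 190 196 200 222 246 253 252 245 206 183]
153 [222 221 222 222 222 221 216 199 171 181 209 217 220 232 248 253 253 249 228 212]
154 [222 221 222 223 222 220 215 198 171 182 208 215 218 232 248 253 253 249 233 223]
155 [227 223 226 227 226 223 215 208 197 200 209 213 215 231 248 253 253 249 233 225]
```

View pics/m5.png

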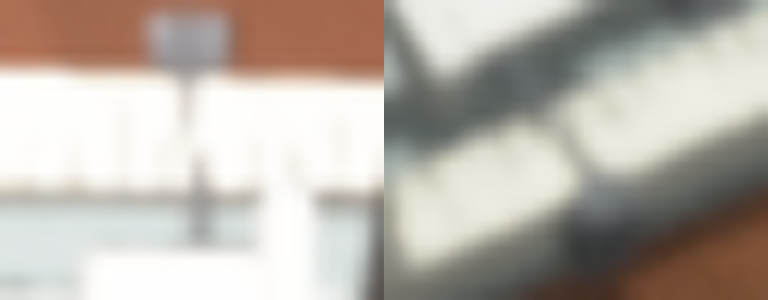

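```bash
cat > fit.py <<'E'
import numpy as np
from scipy.optimize import least_squares
P=np.array([(.6043,-.0313),(.5869,-.0621),(.5549,-.0779),(.5046,-.0625),(.5598,-.0769),(.5731,-.0719)])
r=least_squares(lambda c:np.hypot(*(P-c).T)-.06,[.545,-.018]).x
print(r,(np.hypot(*(P-r).T)*1e3).round(2)); th=np.arctan2(*(P-r).T[::-1]);print(th.round(3))
print("pred short:",17.3-18*(th[4]-th[3]-.44),17.3-18*(th[5]-th[3]-.44))
E
python3 fit.py
```

```text
[ 0.54558819 -0.01861815] [60.07 59.98 60.01 60.05 59.99 59.97]
[-0.213 -0.811 -1.415 -2.322 -1.332 -1.094]
pred short: 7.391094452625417 3.1168273891465805
```

```bash
python3 - <<'E'
from h import *
arc(-1.094,-.974,3)
E
```

```text
0.07 0.07 0 0 0 0;0.07 0.06 0 0 0 0;0.07 0.07 0 0 0 0
```

Call:
{"method": "step_arm", "body": {"increments": "0.07 0.07 0 0 0 0;0.07 0.06 0 0 0 0;0.07 0.07 0 0 0 0;0 0 0 0 0 0;0 0 0 0 0 0"}}

```text
t: 13.8
tool_pos: [0.5792, -0.0684, 0.1071]
tool_rot: [-2.517, -1.88, 0.004]
contact_force: [-4.0, -1.4, 9.5]
opening: 0.0287
```

```bash
python3 - <<'E'
from h import *
look("m6")
E
```

```text
t 13.8 pos [ 0.5792 -0.0684  0.1071] yaw 1.283 tilt [-0.002 -0.002 -1.   ] q6 -1.526 F [-4.  -1.4  9.5] Tz [ 0.17  0.53 -0.01] open 0.0287
 shift shares [1.66 0.48 0.12] turn shares -0.01 (alt 31.40)
cols [258 259 260 261 262 263 264 265 266 267 268 269 270 271 272 273 274 275 276 277]
141 [223 223 222 221 219 215 197 176 192 212 209 194 186 184 186 190 190 189 186 182]
142 [249 249 249 249 249 247 236 207 229 246 248 245 242 241 242 243 243 243 242 241]
143 [252 251 250 252 253 252 245 217 238 252 253 252 252 251 252 252 252 252 252 251]
144 [253 250 248 252 253 253 246 224 242 252 253 253 253 253 252 252 253 253 252 251]
145 [253 250 247 252 253 252 246 231 246 253 253 253 253 252 252 252 252 253 252 250]
146 [253 250 247 252 252 250 244 239 248 252 253 253 251 250 252 251 251 252 252 249]
147 [253 250 247 252 251 247 239 235 243 251 253 252 250 247 251 250 247 251 252 250]
148 [253 250 247 252 251 244 233 214 227 248 252 253 250 247 251 249 241 248 252 250]
149 [250 247 244 250 249 241 224 192 207 241 251 251 248 246 251 250 240 245 250 249]
150 [231 228 224 234 231 218 197 171 179 214 235 236 232 241 252 250 237 225 230 226]
151 [193 190 185 190 188 181 171 159 161 176 187 189 199 237 252 252 240 192 173 170]
152 [206 204 203 203 202 199 186 168 172 191 197 197 209 241 253 253 246 201 180 177]
153 [222 222 222 223 222 218 203 180 186 211 216 217 225 244 253 253 248 218 206 204]
154 [221 221 222 222 222 218 203 180 187 209 215 215 224 245 253 253 249 225 217 209]
155 [222 221 226 227 226 222 211 201 203 211 214 214 223 244 253 253 249 226 217 205]
```

View pics/m6.png

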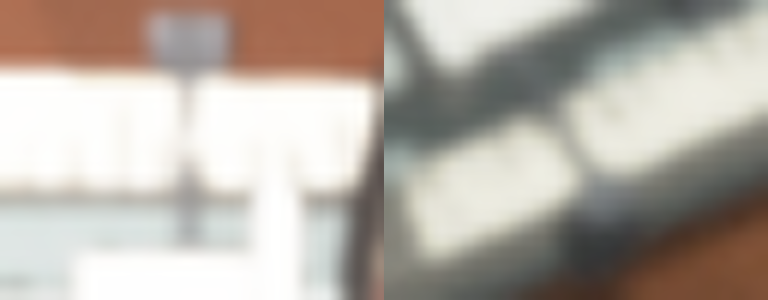

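```bash
cat >> h.py <<'E'
def fine():
    b=cv2.imread("pics/top0.png").astype(float).mean(2)
    a=np.mean([cam("top")["pixels"].astype(float).mean(2) for _ in range(4)],0)
    d=b-a; c=np.arange(261,271)
    for r in (147,148,149,150,152,153,154):
        # use only cols free of old pointer
        w=d[r,262:269].clip(2)-2; print(r,w.round(0),((w*np.arange(262,269)).sum()/w.sum()).round(2))
    for r in (142,143,144,145):
        w=(0.5*(a[r,262]+a[r,268])-a[r,263:268]).clip(1)-1; print("mark",r,((w*np.arange(263,268)).sum()/w.sum()).round(2))
E
python3 -c "
from h import *
fine()"
```

```text
147 [ 0.  0.  4. 13.  6.  0.  0.] 265.08
148 [ 0.  0. 11. 34. 21.  1.  0.] 265.17
149 [ 0.  0. 14. 52. 36.  2.  0.] 265.25
150 [ 0. 18. 48. 75. 60. 11.  0.] 264.99
152 [ 6. 39. 64. 83. 72. 14.  0.] 264.78
153 [ 0. 22. 48. 72. 60.  3.  0.] 264.88
154 [ 0. 23. 49. 71. 59.  4.  0.] 264.87
mark 142 265.15
mark 143 265.13
mark 144 265.08
mark 145 264.99
```

```bash
python3 - <<'E'
from h import *
arc(-.977,-.947,1)
E
```

```text
0.06 0.04 0 0 0 0
```

Call:
{"method": "step_arm", "body": {"increments": "0.03 0.02 0 0 0 0;0.03 0.02 0 0 0 0;0 0 0 0 0 0;0 0 0 0 0 0;0 0 0 0 0 0"}}

```text
t: 14.52
tool_pos: [0.5804, -0.0675, 0.1071]
tool_rot: [2.517, 1.88, -0.005]
contact_force: [-4.2, -0.6, 8.8]
opening: 0.0288
```

```bash
python3 - <<'E'
from h import *
fine();look("m7")
E
```

```text
147 [ 0.  0.  6. 14.  4.  0.  0.] 264.91
148 [ 0.  0. 13. 37. 18.  0.  0.] 265.06
149 [ 0.  0. 15. 55. 37.  3.  0.] 265.25
150 [ 0. 18. 48. 77. 64. 12.  0.] 265.02
152 [ 6. 40. 67. 87. 75. 14.  0.] 264.79
153 [ 0. 23. 52. 80. 64.  4.  0.] 264.88
154 [ 0. 23. 53. 79. 64.  4.  0.] 264.88
mark 142 265.14
mark 143 265.14
mark 144 265.08
mark 145 265.0
t 14.72 pos [ 0.5804 -0.0675  0.1072] yaw 1.283 tilt [-0.003 -0.002 -1.   ] q6 -1.524 F [-3.9 -1.1  9.7] Tz [-0.    0.63 -0.01] open 0.0286
 shift shares [1.61 0.44 0.12] turn shares -0.01 (alt 31.40)
cols [258 259 260 261 262 263 264 265 266 267 268 269 270 271 272 273 274 275 276 277]
141 [222 222 222 221 219 215 196 176 192 212 209 194 186 184 186 189 190 188 186 182]
142 [249 249 248 249 249 247 236 206 228 246 248 245 243 241 242 243 243 243 242 241]
143 [252 251 250 252 253 252 245 217 238 252 253 252 252 251 252 252 252 252 252 251]
144 [253 250 248 252 253 253 246 224 242 252 253 253 253 252 252 252 253 253 252 251]
145 [253 250 247 252 253 252 246 231 246 253 253 253 253 252 252 252 252 253 252 249]
146 [253 250 247 252 252 250 243 239 248 252 253 253 251 250 252 251 251 252 252 248]
147 [253 250 247 252 251 246 237 234 245 251 253 252 250 247 251 250 247 251 252 248]
148 [253 250 247 251 251 244 231 211 230 248 252 252 250 247 251 249 241 248 252 249]
149 [250 247 244 250 249 241 223 190 205 241 251 251 248 246 251 250 240 245 250 247]
150 [231 228 224 234 232 218 197 170 174 213 234 236 233 242 252 250 238 226 230 222]
151 [193 190 185 191 188 182 171 157 158 176 188 191 208 240 252 252 239 195 174 162]
152 [206 204 203 202 202 197 184 164 171 191 197 199 220 245 253 253 246 209 181 162]
153 [222 222 222 223 222 218 199 172 183 210 217 219 231 247 253 253 249 228 207 181]
154 [221 221 222 223 222 217 198 173 183 209 215 217 230 247 253 253 250 233 217 187]
155 [221 221 226 227 226 221 209 198 201 211 215 217 230 247 253 253 250 234 219 188]
```

View pics/m7.png

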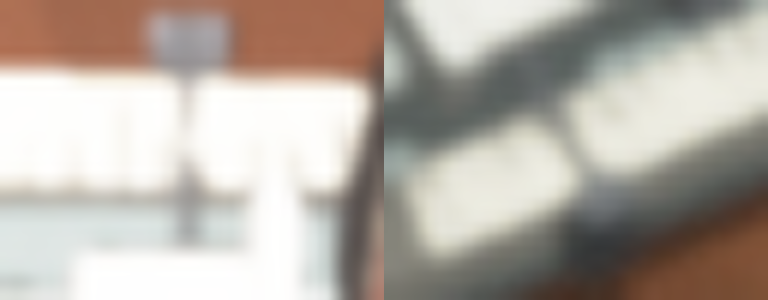

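Call:
{"method": "step_arm", "body": {"increments": "0 0 0 0 0 0;0 0 0 0 0 0;0 0 0 0 0 0;0 0 0 0 0 0;0 0 0 0 0 0;0 0 0 0 0 0;0 0 -0.6 0 0 0;0 0 -0.9 0 0 0;0 0 -0.9 0 0 0;0 0 -0.9 0 0 0;0 0 0 0 0 0", "fingers": 1}}

```text
t: 15.73
tool_pos: [0.5843, -0.0667, 0.1947]
tool_rot: [2.511, 1.876, 0.009]
contact_force: [0.8, -0.6, 0.0]
opening: 0.0856
```

```bash
python3 - <<'E'
from h import *
fine();look("m8")
to([.6345,.2100,.18],1.284)
E
```

```text
147 [ 0.  0.  6. 14.  4.  0.  0.] 264.92
148 [ 0.  0. 13. 36. 17.  0.  0.] 265.07
149 [ 0.  0. 15. 55. 37.  2.  0.] 265.24
150 [ 0. 18. 48. 76. 64. 12.  0.] 265.02
152 [ 6. 40. 67. 88. 75. 14.  0.] 264.79
153 [ 0. 22. 52. 80. 63.  4.  0.] 264.88
154 [ 0. 23. 52. 79. 63.  4.  0.] 264.88
mark 142 265.14
mark 143 265.14
mark 144 265.08
mark 145 264.99
t 15.93 pos [ 0.5807 -0.0658  0.1873] yaw 1.283 tilt [-0.002  0.    -1.   ] q6 -1.523 F [-0.1  0.4 -0.3] Tz [ 0.01 -0.   -0.02] open 0.0855
 shift shares [1.55 0.46 3.33] turn shares -0.01 (alt 31.41)
cols [258 259 260 261 262 263 264 265 266 267 268 269 270 271 272 273 274 275 276 277]
141 [223 222 222 221 219 215 197 177 192 212 209 194 186 184 186 190 190 188 185 171]
142 [249 249 249 249 249 248 236 206 228 246 248 245 243 241 242 243 243 243 240 228]
143 [252 251 250 252 253 252 245 218 238 252 253 252 252 251 252 252 252 252 251 243]
144 [253 250 248 252 253 253 246 224 242 252 253 253 253 253 252 252 253 253 252 243]
145 [253 250 247 252 253 252 246 231 246 253 253 253 253 252 252 252 252 253 252 242]
146 [253 250 247 252 252 250 24
[... 332 characters left out ...]
4 232 219 197 169 175 213 235 236 233 242 252 250 238 225 228 200]
151 [193 190 186 190 188 182 171 157 159 175 187 191 208 241 252 252 239 194 167 140]
152 [205 204 203 204 203 198 183 164 170 191 198 200 220 245 253 253 246 204 158 118]
153 [222 222 222 223 222 219 199 172 183 210 218 219 231 247 253 253 249 218 159 108]
154 [221 220 222 223 222 217 199 172 183 209 215 219 231 247 253 253 249 217 144 100]
155 [222 222 226 227 226 222 209 198 202 212 215 216 230 247 253 253 249 209 130 102]
t 16.03 pos [ 0.5804 -0.0658  0.1868] yaw 1.283 tilt [-0.003  0.001 -1.   ] q6 -1.523 F [-0.1 -0.8 -0.4] Tz [-0.01 -0.04  0.01] open 0.0857
 shift shares [11.19 -1.06  0.27] turn shares -0.01 (alt 31.41)
```

View pics/m8.png

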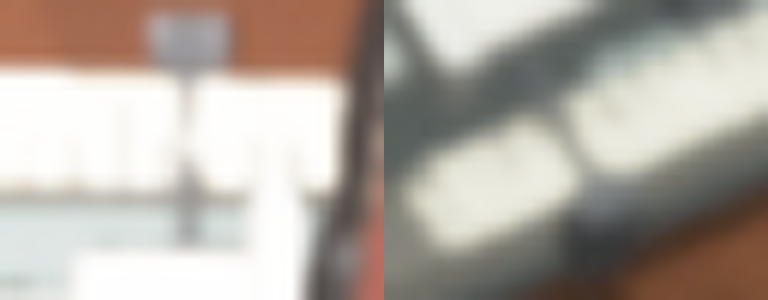

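Call:
{"method": "step_arm", "body": {"increments": "0.93 -0.09 0 0 0 0;0.93 -0.09 0 0 0 0;0.93 -0.09 0 0 0 0;0.93 -0.09 0 0 0 0;0.93 -0.09 0 0 0 0;0.93 -0.09 0 0 0 0;0.93 -0.09 0 0 0 0;0.93 -0.09 0 0 0 0;0.93 -0.09 0 0 0 0;0.93 -0.09 0 0 0 0;0.93 -0.09 0 0 0 0;0.93 -0.09 0 0 0 0"}}

```text
t: 17.03
tool_pos: [0.6341, 0.2102, 0.187]
tool_rot: [-2.516, -1.879, 0.004]
contact_force: [0.2, 0.7, -0.8]
opening: 0.0857
```

Call:
{"method": "step_arm", "body": {"increments": "0 0 0 0 0 0;0 0 0 0 0 0"}}

```text
t: 17.2
tool_pos: [0.634, 0.2098, 0.1871]
tool_rot: [-2.515, -1.882, 0.004]
contact_force: [-0.2, -0.9, 0.5]
opening: 0.0852
```

```bash
python3 - <<'E'
from h import *
to([.6337,.2100,.089],1.284)
E
```

```text
t 17.2 pos [0.634  0.2098 0.1871] yaw 1.285 tilt [-0.002 -0.001 -1.   ] q6 -1.076 F [-0.2 -0.9  0.5] Tz [ 0.   -0.02 -0.01] open 0.0852
 shift shares [ 0.01 -0.01  3.92] turn shares 0.01 (alt -31.41)
```

Call:
{"method": "step_arm", "body": {"increments": "0 0 0.8 0 0 0;0 0 0.8 0 0 0;0 0 0.8 0 0 0;0 0 0.8 0 0 0;0 0 0.7 0 0 0;0 0 0 0 0 0;0 0 0 0 0 0"}}

```text
t: 17.78
tool_pos: [0.6334, 0.2078, 0.0895]
tool_rot: [-2.517, -1.878, 0.006]
contact_force: [0.4, -0.7, 0.8]
opening: 0.0853
```

Call:
{"method": "step_arm", "body": {"increments": "0 0 0 0 0 0;0 0 0 0 0 0;0 0 0 0 0 0;0 0 0 0 0 0;0 0 0 0 0 0;0 0 0 0 0 0;0 0 0 0 0 0;0 0 0 0 0 0", "fingers": -1, "newtons": 80}}

```text
t: 18.45
tool_pos: [0.6352, 0.2096, 0.0923]
tool_rot: [2.517, 1.88, 0.002]
contact_force: [-0.5, 1.2, 4.2]
opening: 0.0146
```

Call:
{"method": "step_arm", "body": {"increments": "0 0 0 0 0 -0.7;0 0 0 0 0 -0.7;0 0 0 0 0 -0.7;0 0 0 0 0 -0.7;0 0 0 0 0 -0.7;0 0 0 0 0 -0.7;0 0 0 0 0 -0.7;0 0 0 0 0 -0.7;0 0 0 0 0 -0.7;0 0 0 0 0 -0.7;0 0 0 0 0 -0.7;0 0 0 0 0 -0.7"}}

```text
t: 19.45
tool_pos: [0.635, 0.2109, 0.0923]
tool_rot: [-1.527, -2.745, -0.005]
contact_force: [-2.2, 5.1, 4.5]
opening: 0.0146
```

```bash
python3 - <<'E'
from h import *
to([.6337,.2100,.089],2.183)
E
```

```text
t 19.45 pos [0.635  0.2109 0.0923] yaw 2.126 tilt [ 0.001  0.003 -1.   ] q6 -1.919 F [-2.2  5.1  4.5] Tz [ 0.74  0.19 -0.21] open 0.0146
 shift shares [-0.   -0.06  0.13] turn shares -0.57 (alt 30.85)
```

Call:
{"method": "step_arm", "body": {"increments": "0 0 0 0 0 -0.4;0 0 0 0 0 -0.4;0 0 0 0 0 -0.3;0 0 0 0 0 0"}}

```text
t: 19.78
tool_pos: [0.6349, 0.211, 0.0924]
tool_rot: [-1.382, -2.82, -0.006]
contact_force: [-2.0, 5.1, 4.3]
opening: 0.015
```

```bash
python3 - <<'E'
from h import *
to([.6337,.2100,.089],2.183)
E
```

```text
t 19.78 pos [0.6349 0.211  0.0924] yaw 2.23 tilt [ 0.001  0.004 -1.   ] q6 -2.023 F [-2.   5.1  4.3] Tz [ 0.69  0.22 -1.34] open 0.015
 shift shares [-0.   -0.06  0.13] turn shares 0.47 (alt -30.94)
```

Call:
{"method": "step_arm", "body": {"increments": "0 0 0 0 0 -0.3;0 0 0 0 0 -0.3;0 0 0 0 0 0;0 0 0 0 0 0"}}

```text
t: 20.12
tool_pos: [0.6356, 0.2116, 0.0925]
tool_rot: [1.299, 2.86, 0.01]
contact_force: [0.9, 7.0, 3.2]
opening: 0.0145
```

```bash
python3 - <<'E'
from h import *
to([.6337,.2100,.089],2.183)
s=cam("scene");crop(s,340,190,400,240,10,"pics/c1.png")
E
```

```text
t 20.12 pos [0.6356 0.2116 0.0925] yaw 2.289 tilt [ 0.003  0.006 -1.   ] q6 -2.082 F [0.9 7.  3.2] Tz [ 1.09 -0.22 -1.31] open 0.0145
 shift shares [ 0.   -0.1   0.14] turn shares 1.06 (alt -30.35)
```

View pics/c1.png

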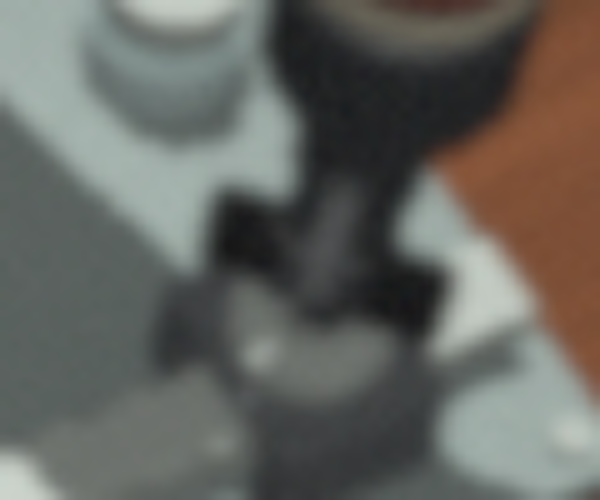

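Call:
{"method": "step_arm", "body": {"increments": "0 0 0 0 0 0;0 0 0 0 0 0;0 0 0 0 0 0;0 0 0 0 0 0;0 0 0 0 0 0;0 0 0 0 0 0;0 0 -0.6 0 0 0;0 0 -0.9 0 0 0;0 0 -0.9 0 0 0;0 0 -0.9 0 0 0;0 0 -0.9 0 0 0;0 0 -0.9 0 0 0", "fingers": 1}}

```text
t: 21.17
tool_pos: [0.6348, 0.2091, 0.2214]
tool_rot: [1.293, 2.862, 0.001]
contact_force: [0.4, -0.4, 0.6]
opening: 0.0852
```

```bash
python3 - <<'E'
from h import *
fine();look("m9")
s=cam("scene");crop(s,240,170,410,295,4.6,"pics/s9.png")
M=R.from_rotvec(ctrl.get_obs()["tool_rot"]).as_matrix(); print(M.T@[0,1,0])
E
```

```text
147 [ 0.  0.  6. 13.  4.  0.  0.] 264.9
148 [ 0.  0. 12. 36. 17.  0.  0.] 265.07
149 [ 0.  0. 14. 53. 36.  2.  0.] 265.25
150 [ 0. 16. 46. 75. 63. 11.  0.] 265.03
152 [ 4. 39. 66. 86. 73. 12.  0.] 264.79
153 [ 0. 22. 50. 78. 61.  2.  0.] 264.87
154 [ 0. 22. 52. 77. 61.  3.  0.] 264.87
mark 142 265.14
mark 143 265.13
mark 144 265.08
mark 145 264.99
t 21.37 pos [0.6352 0.2092 0.2206] yaw 2.293 tilt [ 0.003  0.    -1.   ] q6 -2.086 F [ 0.1 -0.  -0.3] Tz [-0.07 -0.   -0.03] open 0.0857
 shift shares [-6.37 -7.37  4.66] turn shares 10.09 (alt -21.33)
cols [258 259 260 261 262 263 264 265 266 267 268 269 270 271 272 273 274 275 276 277]
141 [224 224 223 222 220 217 199 178 193 214 211 195 188 186 188 193 193 191 189 184]
142 [249 249 249 249 249 248 237 207 229 246 248 246 243 242 243 243 244 243 243 242]
143 [253 251 251 252 253 252 245 220 238 252 253 253 252 252 252 252 252 252 252 251]
144 [253 251 249 252 253 253 246 225 242 252 253 253 253 253 253 253 253 253 253 251]
145 [253 250 247 252 253 252 246 232 246 253 253 253 253 252 252 252 252 253 253 250]
146 [253 250 247 252 252 250 24
[... 178 characters left out ...]
231 248 253 253 250 247 251 249 242 249 252 251]
149 [250 247 245 250 249 241 225 190 207 242 251 252 249 247 252 250 241 246 251 250]
150 [232 228 224 235 232 220 198 170 177 215 235 237 234 243 252 251 239 228 232 230]
151 [193 190 186 191 190 183 173 159 160 178 189 193 210 241 252 252 240 198 179 177]
152 [206 205 204 203 202 199 185 166 172 193 198 201 221 245 253 253 246 211 188 186]
153 [223 222 223 223 223 219 201 172 185 212 219 221 232 248 253 253 249 230 214 213]
154 [221 222 223 224 223 218 200 174 186 210 217 219 232 248 253 253 250 235 225 224]
155 [222 222 227 228 227 223 210 199 203 213 216 218 231 248 253 253 250 235 226 227]
[ 7.50385939e-01  6.60999690e-01 -5.93663112e-04]
```

View pics/s9.png

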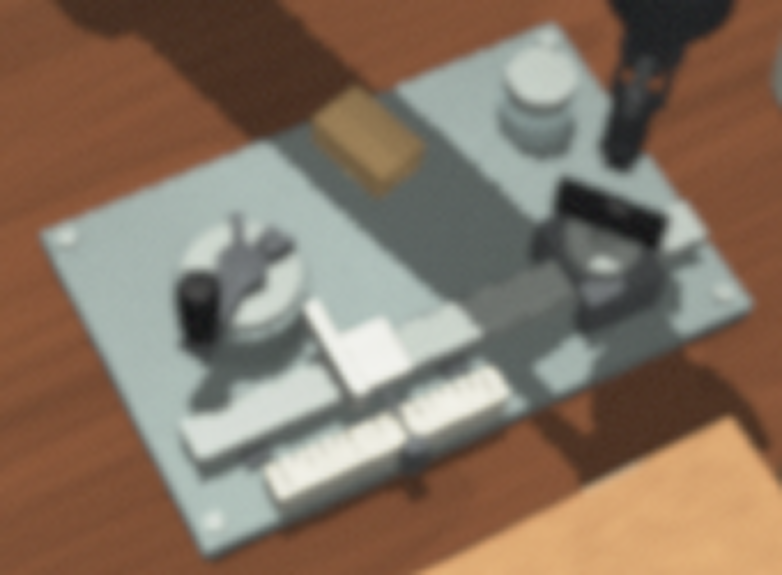

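```bash
python3 -c "
from h import *
print(ctrl.finish_job())"
```

```text
the job is handed in; nothing more can be done
None
```

The stop is set to the marker from the short side and the clamp is tight again. I handed the job in at about 21.5 s.

- **Loosening:** I turned the T-handle 0.9 rad clockwise and let go of it.
- **Winding back:** I carried the crank grip clockwise about 2.1 rad, which left the pointer about 17 mm short of the marker.
- **Setting:** I came back anticlockwise only. That took up the play and closed on the marker in four shorter and shorter moves, with no reversal.
- **Tightening:** I turned the clamp anticlockwise to its solid stop at about 1.3 N m, where the pads began to slip on the bar.

**Last checks**
- In the top view the pointer and marker blades lie in line to about 0.1 px, or roughly 0.3 mm.
- The pointer readings were the same to within about 0.02 px before and after releasing the crank and after tightening the clamp.
- The T-handle looks to be back at its starting angle, and the marker, block and jar look unmoved.
- The dog under the crank now lies against the other horn from the start, so the play is on the setting side.

**Disagreements**
- The last crank-angle estimate put the stop about 0.3 to 0.4 mm shorter than the picture did. I went by the picture.
- My first reading of the starting offset was 19 mm. It was biased by the pointer's shadow, and a cleaner reading gave about 21.7 mm.
- In the scene view the pointer's shadow was too close to the blade to measure, so that view only confirmed the alignment roughly.

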